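# Put the tyre inflator away: set, lock and cap it

### The arm

A 6-joint arm with a two-finger parallel gripper is mounted at the origin on the work surface. World frame = base frame: x ahead of the robot, y to its left, z up, the work surface at z = 0. Lengths are in mm, angles in rad, forces in N, time in s.
With the tool pointing down it reaches from about 275 to 1000 mm from the base axis. Payload 8.4 kg.
Tool frame: the origin (TCP) lies at the very end of the fingers, on their centre line; the grasp point (between the pads) lies 19 mm behind it; z points along the fingers, y is the line along which they close (so a half turn about z gives the same grasp; the last joint's range is limited). The gripper opens to 85 mm and grips with 20 to 120 N. Pads are 22 mm wide; open, the fingers measure 114 mm over their backs; the gripper's body (76 mm by 85 mm) begins 54 mm behind the grasp point. The pads swing forward as they close: fully open they stand 13 mm farther back than shut.
Start: joints at [1.226, 0.353, 1.633, -0, 1.155, -0.002], TCP at [210.077, 588.639, 231.281] pointing down, gripper open.
Joint ranges: [-2.63, 2.63], [-0.92, 2.1], [0.06, 2.66], [-1.3, 4.44], [0, 2.69], [-3.02, 3.02]. Speed limits (rad/s): [2.22, 2.22, 2.79, 3.14, 3.14, 3.14].

### API

Orientations are given as [roll, pitch, yaw] about the fixed x, y, z axes, in that order (R = Rz(yaw) Ry(pitch) Rx(roll)).
In Python, from rig import telemetry, imaging, r gives the robot as it stands. The module is installed in compiled form; this text tells all that it offers.
- The arm moves only by the tool step_arm, never from a script. Its argument "moves" is a list of rows, each a list of 3 entries, a list of its own where there are three numbers: the turn, a rotation vector about the tool's x, y, z scaled (see below), then the shift along the tool's x, y, z scaled (see below), then the opening, from -1 (shut) to 1 (fully open). A call has 1 to 8 rows; each row is the pose to reach, as a shift and turn from the pose commanded when the call began, along the tool's axes at that moment; what a row does not reach only later rows make up. The controller multiplies each number of a shift by 200 mm and each number of a turn by 45 degrees. A row lasts 1/10 s, in which the tool goes at most 50 mm and 8.59 degrees, less where a joint would pass 70% of its speed; a pose out of reach is approached as far as the arm can. A call with a number of a shift or a turn outside -1 to 1 is refused whole. A call with a gripper value outside its range is refused whole. The fingers move at their own pace and stop on an object; "squeeze" is the grip in N (left out, the last holds). Time passes only in rows, so rows that repeat a pose let the fingers close. It gives the time, the measured TCP pose, the force, the opening and the grip force at its end, in the units of the state.
- telemetry.sense(): the state, without advancing time (a new reading comes with each control period).
- imaging.grab_frame(name): name is "scene" or "top" or "wrist"; returns the picture (384x512x3 uint8, red, green, blue); there is no depth.
- imaging.calibration(name): a dict with "fx", "fy", "cx", "cy" (pixels), "cam_to_world" (4x4, takes a point from camera to world coordinates). Camera axes: x right, y up, looking along -z (the intrinsics and any distortion apply to the point x, -y, -z); pixel columns grow to the right and rows downward; lengths in mm; the calibration is good to about 2 mm. A picture is of the moment at which its call begins: read the wrist's pose just before it. calibration takes no time and is no camera call; for the wrist camera it gives the pose at the moment of the call.
- r.sign_off(): hands the job in; it is judged then, once.
Trained networks look in the newest picture that a camera, given by its name, has taken for a name from the list of things; names that differ only in an ending like _2 or _b are one class to them, and where a whole thing is asked for, a point or a joint stands for the part that bears it (a point fixed in the world has none). Each returns a list of dicts, best first, with "conf" (0 to 1); they miss things now and then, are a little off and sometimes report something else, mostly with a low value. They report only what shows in the picture. A call takes as long as a camera call. They do not tell look-alikes from the thing itself.
- imaging.recognise(camera, name): "extent" ([left, top, width, height] in pixels, round what is visible of it).
- imaging.mark_of(camera, name): "xy" ([column, row] in pixels: a listed point, or the origin of a listed thing).
The state is a dict: "clock": time; "qpos": joint angles; "qvel": joint speeds; "joint_efforts": joint torques, N m; "eef_pos": TCP position; "tcp_rot": TCP orientation; "contact_force": force on the tool from outside, world axes, zero at the start; "wrist_torque": the same for the moment, N m; "opening": opening from 0.0 (shut) to 1.0 (fully open); "grasp_force": force on a finger pad.
Only numpy, scipy, OpenCV 4.12 (cv2) and the standard library are available. Lean on these libraries where they do the work, as an engineer would, in place of code of your own. Each camera call takes 0.05 s, during which the arm holds its last target. There are 200 camera calls.

### The job

Make the tyre inflator safe to store: take the flashlight off its deck and stand it upright in the wooden tray, without laying it over; turn the pressure knob so its pointed nose lines up with the raised mark on the dial, then slide the metal guard all the way over the knob. Also press the outlet's dust cap fully home, let go of everything, and leave the key and the other things on the shelf where they stand.

Things in the scene. Friction and masses are not known exactly. Their poses are not given: they have to be found in the camera images.
- inflator: Black tyre inflator lying flat, fixed to the shelf; 112 (x) x 320 (y) x 55 mm high. Origin: centre of its underside; its z is up and its long axis is its y. Its flat deck is 55 mm above the shelf. On the deck along y (its x = 0): the knob axis at y = -85 mm, the guard's track from there to y = +94 mm, the outlet with its cap at y = +130 mm. The side rails stand only 1.5 mm proud of the deck.
- dial: White dial disc round the knob's foot, 72 mm across, 4 mm thick, fixed on the inflator's deck, concentric with the knob. Its x axis points from the knob axis to the mark. Dark painted ticks every 30 degrees are decoration.
- dial_mark (a point): Inner end of the one raised dark steel mark on the dial (a small rib 7 x 5 mm, 10 mm above the disc, top 69 mm above the shelf), 28.5 mm from the knob axis. The knob's nose must point at it.
- knob (a joint): Angle of the grey pressure knob (rad), counter-clockwise seen from above positive; 0 = nose along the inflator's +x; end stops at -0.9 and 2.5. Stays where left, friction about 0.06 N m. At the start it is 0.5 to 2.6 rad counter-clockwise of the mark, so it has to be turned clockwise.
- knob_grip (a point): On the knob's vertical axis, 84 mm above the shelf. The knob is a disc 52 mm across (top 70 mm above the shelf) with an upright grip bar on it, 12 mm thick, 40 mm long plus the nose, from 70 to 94 mm above the shelf; pinch the bar across its thickness from above.
- knob_tip (a point): The point of the knob's nose, at one end of the grip bar, 28 mm from the axis, 84 mm above the shelf. From knob_grip to here is the direction of the bar.
- guard (a joint): Position of the aluminium guard (the lock) on its track (m): 0 = fully over the knob, against its end stop; grows as it is slid off along the inflator's +y, at most 0.148. It starts open at 0.125 to 0.145. Slides with about 2.5 N of friction and stays where left.
- guard_fin (a point): Centre of the fin on top of the guard, 116 mm above the shelf, over the guard's middle. The fin is 44 mm long across the track (inflator x), 10 mm thick along the track, 22 mm high (top 127 mm above the shelf, foot on the roof at 105 mm). The guard is a tunnel open at both ends, 90 mm wide, 62 mm long, roof 105 mm above the shelf; the knob fits under it.
- cap (a joint): Lift of the dust cap over its home position (m): 0 = fully home on its collar; starts 0.008 to 0.013 up. Moves only straight up or down, held by about 4 N of friction; press straight down with 8 to 20 N.
- cap_top (a point): Centre of the top of the grey plastic dust cap on the outlet: 24 mm across (27 mm at the foot), 18 mm high, upright. With the cap home its top is 81 mm above the shelf.
- flashlight: Steel flashlight, a plain cylinder 26 mm across and 95 mm long, 70 to 160 g, standing on its flat tail on the inflator's deck in the guard's track, between guard and knob (the guard cannot pass it). Origin: centre of its flat tail; z along it, up.
- tray: Dark wooden tray, fixed, 160 (x) x 124 (y) x 22 mm high, walls 5 mm, inner floor 5 mm above the shelf. Origin: centre of its underside. A key lies in its -x half; the +x half is free.
- key: Key with a blue silicone cap, lying in the tray's -x half, 56 mm long, 24 mm wide, 8 mm thick, long way about along the tray's y. Origin at its underside, about its middle. Leave it.
- tealight: Frosted glass tealight holder, cup 64 mm across, 60 mm high, standing close to the inflator's +x side. Origin: centre of its underside. Leave it.
- penblock: Maple block with three pen holes, 50 x 80 x 55 mm high, close to the inflator's -x side beside the knob. Origin: centre of its underside. Leave it.
- spray: Clear plastic bottle with a narrow neck and white cap, 52 mm across, 155 mm tall, the tallest thing near; stands 140 to 155 mm from the inflator's middle line on its +x side, near the knob's end. Origin: centre of its underside. Leave it.
Things that resemble listed ones, but are neither listed nor needed, are in the scene too. What is meant by the flashlight is not green or yellow, and is the smaller of those in its own colour.

How it is judged (in metres and radians):
On the way, in this order (a step that is already met when the one before it is completed fails the run):
1. the knob's nose is set to the mark while the guard is still clear of the knob (horizontal distance between knob_tip and dial_mark below 0.0035 m and value of joint guard above 0.08 m), for 0.2 s.
2. the guard is slid fully over the knob, the knob still at the mark (horizontal distance between knob_tip and dial_mark below 0.0035 m and value of joint guard below 0.006 m), for 0.2 s.
At the end, for the whole second after the job is handed in: The knob's nose is within 3.5 mm (about 7 degrees) of the dial's mark, the guard is within 6 mm of its stop over the knob, the dust cap is within 2 mm of home, and the flashlight stands upright (within 7 degrees), at rest, on the floor of the tray; nothing is held (all of step 2 and value of joint cap below 0.002 m and x of flashlight in the frame of tray between -0.07 and 0.07 m and y of flashlight in the frame of tray between -0.052 and 0.052 m and z of flashlight in the frame of tray below 0.011 m and angle between flashlight's own z axis and vertical below 0.12 rad and linear speed of flashlight below 0.02 m/s); the robot touches nothing.
It fails at once if the glass tealight holder is pushed more than 25 mm from its place or tipped over (distance of tealight from where it was at the start of the episode above 0.025 m or angle between tealight's own z axis and vertical above 0.5 rad).
It fails at once if the pen block is pushed more than 25 mm from its place or tipped over (distance of penblock from where it was at the start of the episode above 0.025 m or angle between penblock's own z axis and vertical above 0.5 rad).
It fails at once if the clear bottle is pushed more than 25 mm from its place or tipped over (distance of spray from where it was at the start of the episode above 0.025 m or angle between spray's own z axis and vertical above 0.5 rad).
It fails at once if the key in the tray is pushed more than 25 mm from its place or tipped over (distance of key from where it was at the start of the episode above 0.025 m or angle between key's own z axis and vertical above 0.5 rad).
It fails at once if the flashlight is knocked or laid over (more than 60 degrees) (angle between flashlight's own z axis and vertical above 1.05 rad).
It also fails if it takes over 72 s, if anything falls off the work surface, if the arm or the gripper's body presses on something with over 40 N, if the wrist force passes 120 N, or if a joint passes its speed limit or range.

## Working session

There is one attempt and no reset: what is moved stays moved. The work goes in short steps, Python scripts to look and compute and a tool call to move; the robot and the scene stay as the last step left them, time stands still between calls to the robot, and variables do not carry over. Pictures are saved under pics/ and viewed, at most 10 in all, crops included, and the job is handed in when it is done.

Besides the shell and the picture viewer there is one more tool, called after "Call:" as name(argument=value, ...) on one line, values as JSON. step_arm: Moves the arm, as the interface text tells. Its arguments: {"type":"object","properties":{"moves":{"type":"array"},"squeeze":{"type":"number"}},"required":["moves"]}

```bash
mkdir -p pics; cat > h.py <<'E'
import numpy as np,cv2
from rig import telemetry,imaging,r
def ray(cal,uv):
    d=np.array([(uv[0]-cal['cx'])/cal['fx'],-(uv[1]-cal['cy'])/cal['fy'],-1.])
    T=np.array(cal['cam_to_world']);d=T[:3,:3]@d
    return T[:3,3],d/np.linalg.norm(d)
def tri(rays):
    A=sum(np.eye(3)-np.outer(d,d) for o,d in rays);b=sum((np.eye(3)-np.outer(d,d))@o for o,d in rays)
    return np.linalg.solve(A,b)
def atz(rr,z):
    o,d=rr;return o+d*(z-o[2])/d[2]
E
python3 - <<'E'
from h import *
for c in ("scene","top"):
    im=imaging.grab_frame(c);cv2.imwrite(f'pics/{c}1.png',im[...,::-1])
    k=imaging.calibration(c);print(c,{a:b for a,b in k.items() if a!='cam_to_world'},np.round(k['cam_to_world'],3).tolist())
    for n in "inflator dial dial_mark knob_grip knob_tip guard_fin cap_top flashlight tray key tealight penblock spray".split():
        print(n,[(np.round(d['xy'],1).tolist(),round(d['conf'],2),np.round(atz(ray(k,d['xy']),0),0)[:2].tolist()) for d in imaging.mark_of(c,n)[:6]])
print(telemetry.sense())
E
```

```text
scene {'fx': 451.2815854968523, 'fy': 451.2815854968523, 'cx': 263.35612794039184, 'cy': 189.50628827291894} [[-0.688, -0.545, 0.479, 1074.168], [0.726, -0.513, 0.458, 455.397], [-0.003, 0.663, 0.749, 954.126], [0.0, 0.0, 0.0, 1.0]]
inflator [([236.6, 179.8], 0.69, [489.0, -209.0])]
dial [([218.4, 145.6], 0.5, [427.0, -353.0])]
dial_mark [([210.9, 153.3], 0.68, [466.0, -345.0])]
knob_grip [([216.1, 147.3], 0.45, [437.0, -353.0])]
knob_tip [([226.0, 149.7], 0.65, [424.0, -323.0])]
guard_fin [([234.9, 163.0], 0.76, [445.0, -262.0])]
cap_top [([252.4, 190.6], 0.58, [487.0, -147.0]), ([222.1, 168.2], 0.36, [486.0, -274.0])]
flashlight [([250.3, 140.4], 0.78, [343.0, -298.0]), ([178.3, 145.1], 0.77, [511.0, -446.0]), ([222.5, 167.8], 0.76, [484.0, -274.0]), ([157.1, 207.6], 0.7, [710.0, -293.0]), ([216.4, 151.7], 0.4, [450.0, -338.0])]
tray [([350.1, 262.7], 0.95, [492.0, 194.0])]
key [([353.0, 245.9], 0.61, [446.0, 170.0])]
tealight [([194.3, 199.2], 0.6, [621.0, -242.0])]
penblock [([257.6, 157.2], 0.67, [381.0, -230.0])]
spray [([170.9, 179.5], 0.92, [618.0, -348.0])]
top {'fx': 398.21
[... 1259 characters left out ...]
-298.0])]
{'clock': 1.4, 'qpos': array([ 1.22563090e+00,  3.52991745e-01,  1.63342134e+00, -2.40243154e-06,
        1.15520917e+00, -2.43138453e-03]), 'qvel': array([-0.00113471,  0.00098071,  0.00066034, -0.00015114,  0.00092123,
        0.00105827]), 'joint_efforts': array([-1.73411132e-03, -6.05185747e+01, -3.42420924e+01, -1.97168147e-04,
        1.49413099e-03, -5.71828409e-06]), 'eef_pos': array([210.05438025, 588.63049244, 231.27697891]), 'tcp_rot': array([-3.14156305e+00,  2.12592632e-06,  2.79885958e+00]), 'contact_force': array([ 0.03625889,  1.38769733, -0.56784816]), 'wrist_torque': array([-0.01062911, -0.03516412,  0.00269289]), 'grasp_force': 0.0, 'opening': 0.9965289491724573}
```

```bash
python3 - <<'E'
import cv2
a=cv2.imread('pics/top1.png')[90:290,130:400];cv2.imwrite('pics/topc.png',cv2.resize(a,(800,592),interpolation=cv2.INTER_CUBIC))
a=cv2.imread('pics/scene1.png')[90:300,130:410];cv2.imwrite('pics/scenec.png',cv2.resize(a,(800,600),interpolation=cv2.INTER_CUBIC))
E
```

```text
(no output)
```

View pics/topc.png

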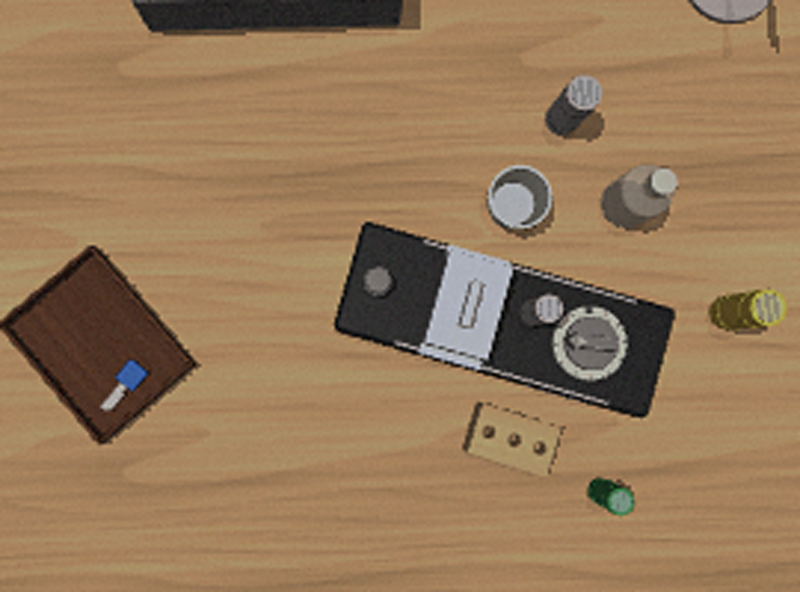

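View pics/scenec.png

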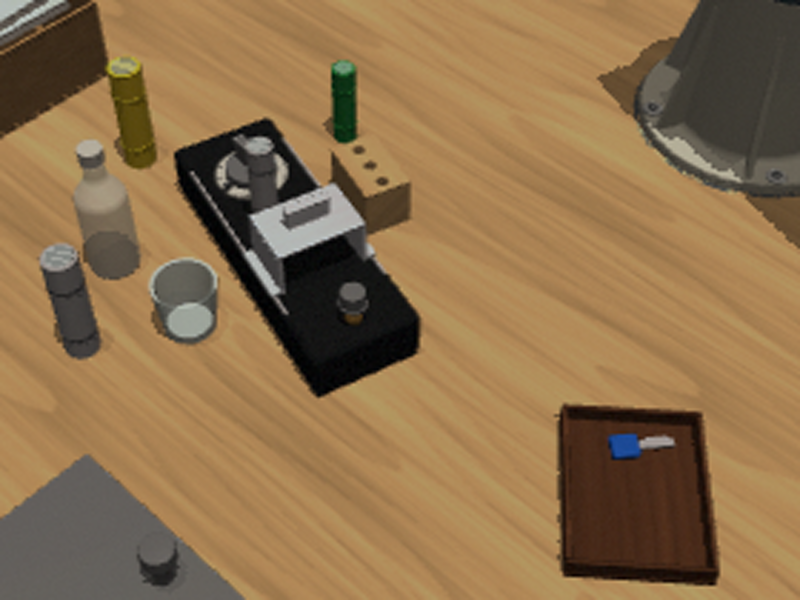

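Could be taken for the flashlight, in top image pixels:
- grey on the deck (312,194)
- grey, larger, standing on the shelf (325,121)
- yellow (388,194)
- green (338,258)

By the description it's the small grey one on the deck. The nose points roughly along the inflator's +y and the mark roughly along world +x. Next I'll triangulate and plan the hover.

```bash
cat >> h.py <<'E'
def go(p,yaw=None):
    "numbers for step_arm from the present pose to TCP p, tool down with yaw"
    from scipy.spatial.transform import Rotation as R
    s=telemetry.sense();c=R.from_euler('xyz',s['tcp_rot'])
    t=c if yaw is None else R.from_euler('xyz',[np.pi,0,yaw])
    sh=c.inv().apply(np.array(p)-s['eef_pos'])/200;tu=(c.inv()*t).as_rotvec()/(np.pi/4)
    print('shift',sh.round(4).tolist(),'turn',tu.round(3).tolist(),'rows',np.ceil(max(np.linalg.norm(sh)*4,np.linalg.norm(tu)*45/8.59)))
E
python3 - <<'E'
from h import *
S=imaging.calibration('scene');T=imaging.calibration('top')
P=dict(flash=((222.5,167.8),(306.2,192.7)),cap=((252.4,190.6),(259.4,186)),fin=((234.9,163),(286.9,191.7)),tip=((226,149.7),(319.9,203)),grip=((216.1,147.3),(330.8,206.1)),mark=((210.9,153.3),(331.2,192)),tray=((350.1,262.7),(161.2,204.4)),key=((353,245.9),(170.5,221)),infl=((236.6,179.8),(298.9,198.2)))
for n,(a,b) in P.items():print(n,tri([ray(S,a),ray(T,b)]).round(1))
w=imaging.calibration('wrist');s=telemetry.sense();print(w['fx'],np.round(w['cam_to_world'],3).tolist())
go([500,-200,380],1.29)
E
```

```text
flash [ 520.9 -226.8   60.8]
cap [541.5 -91.1  88.3]
fin [ 523.9 -166.7  122.9]
tip [ 485.9 -256.    87.2]
grip [ 480.7 -295.5   66.5]
mark [ 515.4 -290.8   71.5]
tray [499.3 199.6  14.9]
key [449.2 173.7   7.5]
infl [ 501.6 -205.4   13.9]
291.0943856622357 [[0.336, -0.908, -0.249, 145.725], [0.942, 0.325, 0.088, 611.95], [0.001, -0.264, 0.965, 374.24], [0.0, 0.0, 0.0, 1.0]]
shift [-2.6906, -3.2266, -0.7435] turn [-0.0, 0.0, 1.921] rows 18.0
```

Call:
step_arm(moves=[[[0, 0, 1], [-0.85, -1, -0.4], 1], [[0, 0, 1], [-0.85, -1, -0.4], 1], [[0, 0, 1], [-0.85, -1, -0.4], 1], [[0, 0, 1], [-0.85, -1, -0.4], 1], [[0, 0, 1], [-0.85, -1, -0.4], 1], [[0, 0, 1], [-0.85, -1, -0.4], 1]])

```text
clock: 2.0
eef_pos: [303.8, 340.5, 312.7]
tcp_rot: [3.14, 0.0, 2.007]
contact_force: [0.0, 1.0, -1.0]
opening: 0.999
grasp_force: 0.0
```

```bash
python3 -c "
from h import *
print(telemetry.sense()['eef_pos']);go([500,-200,320],1.29)"
```

```text
[303.76693374 340.45515466 312.66397174]
shift [-2.8639, -0.2516, -0.0366] turn [0.002, -0.001, 0.913] rows 12.0
```

Call:
step_arm(moves=[[[0, 0, 0], [-1, -0.1, -0.04], 1], [[0, 0, 0], [-1, -0.1, -0.04], 1], [[0, 0, 0], [-1, -0.1, -0.04], 1], [[0, 0, 0], [-1, -0.1, -0.04], 1]])

```text
clock: 2.4
eef_pos: [370.4, 153.1, 319.7]
tcp_rot: [3.14, 0.0, 2.014]
contact_force: [0.7, 0.4, -0.1]
opening: 1.005
grasp_force: 0.0
```

Call:
step_arm(moves=[[[0, 0, 0], [-1, -0.1, 0], 1], [[0, 0, 0], [-1, -0.1, 0], 1], [[0, 0, 0], [-1, -0.1, 0], 1], [[0, 0, 0], [-1, -0.1, 0], 1]])

```text
clock: 2.8
eef_pos: [437.7, -35.6, 319.7]
tcp_rot: [3.141, 0.0, 2.013]
contact_force: [0.5, 0.7, -0.1]
opening: 1.001
grasp_force: 0.0
```

Call:
step_arm(moves=[[[0, 0, 0.9], [-0.85, -0.05, 0], 1], [[0, 0, 0.9], [-0.85, -0.05, 0], 1], [[0, 0, 0.9], [-0.85, -0.05, 0], 1], [[0, 0, 0.9], [-0.85, -0.05, 0], 1], [[0, 0, 0.9], [-0.85, -0.05, 0], 1], [[0, 0, 0.9], [-0.85, -0.05, 0], 1]])

```text
clock: 3.4
eef_pos: [501.1, -192.1, 318.9]
tcp_rot: [-3.141, -0.0, 1.304]
contact_force: [0.2, 0.3, -0.3]
opening: 1.002
grasp_force: 0.0
```

```bash
cat >> h.py <<'E'
def look(names,tag=None,cam='wrist'):
    k=imaging.calibration(cam);im=imaging.grab_frame(cam)
    if tag: cv2.imwrite(f'pics/{tag}.png',im[...,::-1])
    out={}
    for n in names.split():
        m=imaging.mark_of(cam,n);out[n]=[(np.round(d['xy'],1).tolist(),round(d['conf'],2)) for d in m[:4]]
    return k,out
E
python3 - <<'E'
from h import *
s=telemetry.sense();print(s['eef_pos'],s['tcp_rot'],s['qpos'].round(2))
k,o=look("flashlight knob_tip knob_grip dial_mark guard_fin cap_top",'w1')
Z=dict(flashlight=55,knob_tip=84,knob_grip=84,dial_mark=69,guard_fin=116,cap_top=90)
for n in o:print(n,[(m,atz(ray(k,m[0]),Z[n]).round(1)[:2].tolist()) for m in o[n]])
E
```

```text
[ 501.11709489 -192.06338624  318.92207805] [-3.14096071e+00 -1.53959468e-04  1.30357986e+00] [-0.37  0.14  1.72  0.    1.29 -0.1 ]
flashlight [(([275.5, 183.6], 0.93), [516.1, -232.1]), (([298.3, 287.1], 0.88), [509.0, -406.5]), (([179.4, 243.9], 0.74), [350.9, -285.4]), (([399.9, 169.2], 0.64), [691.7, -258.2])]
knob_tip [(([259.6, 212.2], 0.63), [485.0, -258.1])]
knob_grip [(([261.0, 233.0], 0.87), [478.9, -288.4]), (([260.3, 226.5], 0.27), [480.5, -278.7])]
dial_mark [(([280.5, 226.3], 0.93), [507.3, -292.1])]
guard_fin [(([266.5, 143.9], 0.64), [518.0, -166.6])]
cap_top [(([268.3, 65.5], 0.93), [543.7, -80.9])]
```

View pics/w1.png

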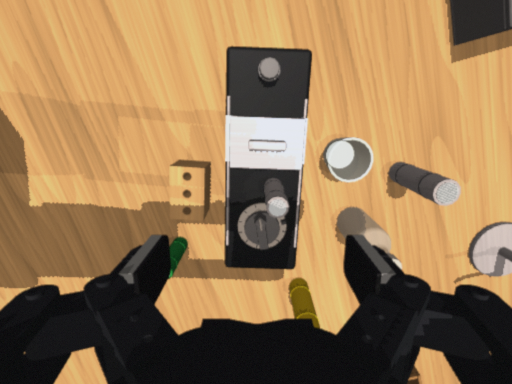

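```bash
cat > m.py <<'E'
from h import *
S=imaging.calibration('scene');T=imaging.calibration('top');W=imaging.calibration('wrist')
P=dict(flash=((222.5,167.8),(306.2,192.7),(275.5,183.6)),cap=((252.4,190.6),(259.4,186),(268.3,65.5)),fin=((234.9,163),(286.9,191.7),(266.5,143.9)),tip=((226,149.7),(319.9,203),(259.6,212.2)),grip=((216.1,147.3),(330.8,206.1),(261,233)),mark=((210.9,153.3),(331.2,192),(280.5,226.3)))
for n,u in P.items():
    R=[ray(c,a) for c,a in zip((S,T,W),u)];p=tri(R);print(n,p.round(1),[round(np.linalg.norm(np.cross(p-o,d)),1) for o,d in R])
print('head',atz(ray(T,(315.5,194)),150).round(1),atz(ray(W,(279,204)),150).round(1))
E
python3 m.py; python3 -c "
from h import *
go([517,-230,200],1.29)"
```

```text
flash [ 519.  -228.6   58.6] [np.float64(1.4), np.float64(2.6), np.float64(2.8)]
cap [543.2 -86.1  95.4] [np.float64(3.0), np.float64(5.1), np.float64(5.9)]
fin [ 521.7 -166.5  121.5] [np.float64(5.2), np.float64(2.1), np.float64(4.0)]
tip [ 485.9 -256.    87.2] [np.float64(4.9), np.float64(4.9), np.float64(0.1)]
grip [ 479.5 -295.8   65.6] [np.float64(2.1), np.float64(1.2), np.float64(1.8)]
mark [ 512.4 -291.9   68.7] [np.float64(5.2), np.float64(8.9), np.float64(4.4)]
head [ 512.4 -237.4  150. ] [ 514.8 -230.4  150. ]
shift [-0.1686, 0.1269, 0.5975] turn [0.001, -0.0, 0.024] rows 3.0
```

Call:
step_arm(moves=[[[0, 0, 0.02], [-0.17, 0.12, 0.6], 1], [[0, 0, 0.02], [-0.17, 0.12, 0.6], 1], [[0, 0, 0.02], [-0.17, 0.12, 0.6], 1]])

```text
clock: 4.05
eef_pos: [514.3, -230.3, 196.1]
tcp_rot: [-3.139, -0.0, 1.292]
contact_force: [0.7, -0.4, -0.2]
opening: 0.998
grasp_force: 0.0
```

```bash
python3 - <<'E'
from h import *
s=telemetry.sense();print(s['eef_pos'],s['tcp_rot'])
k,o=look("flashlight knob_tip knob_grip dial_mark guard_fin cap_top",'w2')
Z=dict(flashlight=55,knob_tip=84,knob_grip=84,dial_mark=69,guard_fin=116,cap_top=90)
for n in o:print(n,[(m,atz(ray(k,m[0]),Z[n]).round(1)[:2].tolist()) for m in o[n]])
b=imaging.recognise('wrist','flashlight');print(b[:2])
for d in b[:2]:
  l,t,w,h=d['extent'];print(atz(ray(k,(l+w/2,t+h-5)),150).round(1))
E
```

```text
[ 514.33106382 -230.25595484  196.13025474] [-3.13878325e+00 -1.99663359e-04  1.29209195e+00]
flashlight [(([432.5, 164.2], 0.96), [683.2, -261.9]), (([256.2, 181.7], 0.77), [511.2, -231.3]), (([295.5, 319.8], 0.53), [509.6, -401.1])]
knob_tip [(([239.4, 224.5], 0.89), [486.8, -260.0])]
knob_grip [(([239.7, 254.0], 0.78), [478.2, -289.3])]
dial_mark [(([270.0, 238.6], 0.76), [509.3, -288.6])]
guard_fin [(([239.5, 115.9], 0.83), [517.6, -165.4])]
cap_top []
[{'extent': [242.9, 173.6, 32.3, 59.1], 'conf': 0.96}, {'extent': [418.0, 147.2, 93.6, 65.2], 'conf': 0.85}]
[ 510.9 -241.5  150. ]
[ 650.1 -265.6  150. ]
```

View pics/w2.png

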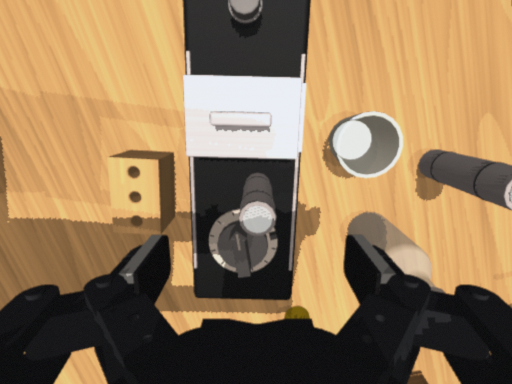

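```bash
python3 - <<'E'
from h import *
k=imaging.calibration('wrist');print(atz(ray(k,(258,216)),150).round(1),atz(ray(k,(256,183)),55).round(1))
go([513,-231,103],1.29)
E
```

```text
[ 514.4 -235.1  150. ] [ 513.2 -234.2   55. ]
shift [-0.0074, -0.0174, 0.4913] turn [0.004, 0.001, 0.002] rows 2.0
```

Call:
step_arm(moves=[[[0, 0, 0], [-0.018, 0, 0.24], 1], [[0, 0, 0], [-0.018, 0, 0.4], 1], [[0, 0, 0], [-0.018, 0, 0.47], 1], [[0, 0, 0], [-0.018, 0, 0.47], 1], [[0, 0, 0], [-0.018, 0, 0.47], -0.6], [[0, 0, 0], [-0.018, 0, 0.47], -0.8], [[0, 0, 0], [-0.018, 0, 0.47], -1], [[0, 0, 0], [-0.018, 0, 0.47], -1]], squeeze=40)

```text
clock: 5.25
eef_pos: [515.0, -234.1, 106.3]
tcp_rot: [3.14, 0.0, 1.291]
contact_force: [-3.3, -0.3, 1.6]
opening: 0.328
grasp_force: 0.7
```

Call:
step_arm(moves=[[[0, 0, 0], [0, 0, 0], -1], [[0, 0, 0], [0, 0, 0], -1], [[0, 0, 0], [0, 0, 0], -1], [[0, 0, 0], [0, 0, 0], -1]])

```text
clock: 5.65
eef_pos: [515.0, -234.1, 106.2]
tcp_rot: [3.14, 0.0, 1.291]
contact_force: [-0.7, -0.3, 6.8]
opening: 0.298
grasp_force: 38.8
```

```bash
python3 - <<'E'
from h import *
T=imaging.calibration('top')
C=[atz(ray(T,(130+x/2.963,90+y/2.96)),22)[:2] for x,y in((93,246),(2,325),(102,442),(197,366))]
print(np.round(C,0).tolist());c=np.mean(C,0);u=(C[0]+C[1])/2-c;u/=np.linalg.norm(u);print(c,u,c+38*u)
s=telemetry.sense();print(s['eef_pos'])
E
```

```text
[[591.0, 198.0], [514.0, 290.0], [395.0, 192.0], [468.0, 96.0]]
[491.79842496 193.850664  ] [0.77006438 0.63796619] [521.06087125 218.09337913]
[ 515.03837001 -234.13575188  106.17571997]
```

Call:
step_arm(moves=[[[0, 0, 0], [0, 0, -0.2], -1], [[0, 0, 0], [0, 0, -0.4], -1], [[0, 0, 0], [0, 0, -0.62], -1], [[0, 0, 0], [0, 0, -0.62], -1]])

```text
clock: 6.05
eef_pos: [517.5, -235.3, 235.4]
tcp_rot: [3.132, 0.001, 1.291]
contact_force: [0.7, 0.2, -1.7]
opening: 0.294
grasp_force: 39.5
```

```bash
python3 - <<'E'
from h import *
go([530,232,225])
E
```

```text
shift [2.2627, -0.5861, 0.0429] turn [0.0, 0.0, 0.0] rows 10.0
```

Call:
step_arm(moves=[[[0, 0, 0], [0.1, -0.03, 0], -1], [[0, 0, 0], [0.25, -0.07, 0], -1], [[0, 0, 0], [0.45, -0.12, 0], -1], [[0, 0, 0], [0.65, -0.18, 0], -1], [[0, 0, 0], [0.85, -0.23, 0], -1], [[0, 0, 0], [1, -0.27, 0], -1]])

```text
clock: 6.65
eef_pos: [517.2, -24.6, 228.7]
tcp_rot: [-3.141, -0.0, 1.291]
contact_force: [0.6, 0.6, -0.6]
opening: 0.291
grasp_force: 39.5
```

Call:
step_arm(moves=[[[0, 0, 0], [0.2, -0.06, 0], -1], [[0, 0, 0], [0.4, -0.11, 0], -1], [[0, 0, 0], [0.6, -0.16, 0], -1], [[0, 0, 0], [0.8, -0.22, 0], -1], [[0, 0, 0], [1, -0.27, 0], -1]])

```text
clock: 7.15
eef_pos: [520.5, 182.0, 228.7]
tcp_rot: [-3.141, 0.0, 1.291]
contact_force: [1.2, -0.5, -1.4]
opening: 0.297
grasp_force: 39.5
```

```bash
python3 - <<'E'
from h import *
go([525,222,80])
E
```

```text
shift [0.1988, -0.0333, 0.7432] turn [0.0, 0.0, 0.0] rows 4.0
```

Call:
step_arm(moves=[[[0, 0, 0], [0.2, -0.03, 0.1], -1], [[0, 0, 0], [0.2, -0.03, 0.3], -1], [[0, 0, 0], [0.2, -0.03, 0.5], -1], [[0, 0, 0], [0.2, -0.03, 0.7], -1], [[0, 0, 0], [0.2, -0.03, 0.8], -1], [[0, 0, 0], [0.2, -0.03, 0.83], -1], [[0, 0, 0], [0.2, -0.03, 0.83], -1]])

```text
clock: 7.85
eef_pos: [525.9, 220.2, 62.4]
tcp_rot: [-3.14, 0.001, 1.291]
contact_force: [0.4, 0.3, -1.1]
opening: 0.295
grasp_force: 39.5
```

```bash
python3 - <<'E'
from h import *
s=telemetry.sense();print(s['eef_pos'],s['contact_force'])
S=imaging.grab_frame('scene');T=imaging.grab_frame('top')
a=cv2.resize(S[190:330,270:440],(480,395));b=cv2.resize(T[130:270,110:230],(310,362))
c=np.zeros((395,790,3),np.uint8);c[:,:480]=a;c[:362,480:]=b
cv2.imwrite('pics/t.png',c[...,::-1])
E
```

```text
[525.90905497 220.23241172  62.3953883 ] [ 0.36051     0.30649381 -1.11768771]
```

View pics/t.png

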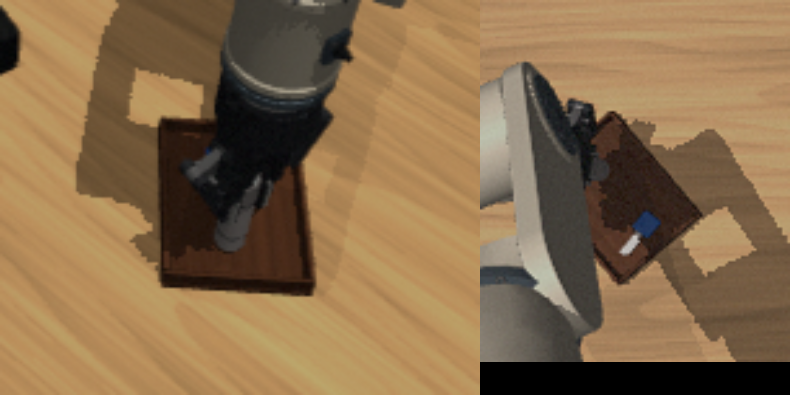

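The flashlight is held upright over the tray's free half, with its tail at about (230,240) in the left panel. The key lies clear at (640,235) in the right panel. I'll lower gently now.

Call:
step_arm(moves=[[[0, 0, 0], [0, 0, 0.015], -1], [[0, 0, 0], [0, 0, 0.025], -1], [[0, 0, 0], [0, 0, 0.03], -1], [[0, 0, 0], [0, 0, 0.03], -1]])

```text
clock: 8.35
eef_pos: [526.5, 220.5, 57.4]
tcp_rot: [3.141, -0.0, 1.291]
contact_force: [-0.0, 0.3, -0.8]
opening: 0.295
grasp_force: 39.5
```

Call:
step_arm(moves=[[[0, 0, 0], [0, 0, 0.006], -1], [[0, 0, 0], [0, 0, 0.011], -1], [[0, 0, 0], [0, 0, 0.011], -1]])

```text
clock: 8.65
eef_pos: [526.8, 220.7, 56.2]
tcp_rot: [3.141, -0.001, 1.291]
contact_force: [-2.8, 0.1, 11.5]
opening: 0.298
grasp_force: 41.1
```

Call:
step_arm(moves=[[[0, 0, 0], [0, 0, 0], -0.3], [[0, 0, 0], [0, 0, 0], 0], [[0, 0, 0], [0, 0, 0], 0.5], [[0, 0, 0], [0, 0, 0], 1], [[0, 0, 0], [0, 0, 0], 1], [[0, 0, 0], [0, 0, 0], 1]])

```text
clock: 9.25
eef_pos: [526.5, 220.5, 54.9]
tcp_rot: [-3.142, 0.0, 1.291]
contact_force: [-0.9, -0.3, -0.1]
opening: 0.998
grasp_force: 0.0
```

Call:
step_arm(moves=[[[0, 0, 0], [0, 0, -0.15], 1], [[0, 0, 0], [0, 0, -0.4], 1], [[0, 0, 0], [0, 0, -0.65], 1], [[0, 0, 0], [0, 0, -0.9], 1], [[0, 0, 0], [0, 0, -0.9], 1]])

```text
clock: 9.75
eef_pos: [530.1, 222.0, 242.4]
tcp_rot: [3.132, -0.007, 1.291]
contact_force: [0.8, 0.6, 0.1]
opening: 1.0
grasp_force: 0.0
```

```bash
python3 - <<'E'
from h import *
go([490,-250,235])
k,o=look("flashlight tray key",None,'top');S,p=look("flashlight tray",None,'scene')
print(o,p)
E
```

```text
shift [-2.3238, 0.4591, 0.024] turn [0.0, 0.0, 0.0] rows 10.0
{'flashlight': [([319.6, 130.1], 0.8), ([332.6, 255.7], 0.63), ([372.1, 198.5], 0.6), ([157.2, 195.1], 0.43)], 'tray': [([161.2, 204.1], 0.58)], 'key': []} {'flashlight': [([347.4, 276.5], 0.9), ([155.9, 209.8], 0.73), ([250.5, 142.0], 0.71), ([178.5, 140.1], 0.57)], 'tray': [([351.3, 262.5], 0.67), ([217.0, 150.0], 0.38)]}
```

Call:
step_arm(moves=[[[0, 0, 0], [-0.25, 0.05, 0], 1], [[0, 0, 0], [-0.5, 0.1, 0], 1], [[0, 0, 0], [-0.75, 0.15, 0], 1], [[0, 0, 0], [-1, 0.2, 0], 1]])

```text
clock: 10.5
eef_pos: [509.1, 19.5, 234.0]
tcp_rot: [-3.14, 0.001, 1.292]
contact_force: [0.9, 0.4, -0.4]
opening: 1.0
grasp_force: 0.0
```

Call:
step_arm(moves=[[[0, 0, 0], [-0.25, 0.05, 0], 1], [[0, 0, 0], [-0.5, 0.1, 0], 1], [[0, 0, 0], [-0.75, 0.15, 0], 1], [[0, 0, 0], [-1, 0.2, 0], 1]])

```text
clock: 10.9
eef_pos: [492.6, -180.0, 234.1]
tcp_rot: [-3.14, -0.0, 1.291]
contact_force: [0.2, -0.1, -0.1]
opening: 0.998
grasp_force: 0.0
```

```bash
python3 - <<'E'
from h import *
go([482,-290,200])
E
```

```text
shift [-0.5434, 0.1014, 0.1703] turn [0.0, 0.0, 0.0] rows 3.0
```

Call:
step_arm(moves=[[[0, 0, 0], [-0.25, 0.05, 0.05], 1], [[0, 0, 0], [-0.5, 0.1, 0.15], 1], [[0, 0, 0], [-0.54, 0.1, 0.17], 1], [[0, 0, 0], [-0.54, 0.1, 0.17], 1]])

```text
clock: 11.3
eef_pos: [481.3, -288.6, 198.8]
tcp_rot: [-3.138, -0.001, 1.288]
contact_force: [0.8, 1.0, -0.1]
opening: 1.001
grasp_force: 0.0
```

```bash
cat > k.py <<'E'
from h import *
import sys
s=telemetry.sense();print(s['eef_pos'],s['tcp_rot'][2])
k,o=look("knob_tip knob_grip dial_mark dial guard_fin",sys.argv[1])
Z=dict(knob_tip=84,knob_grip=84,dial_mark=69,dial=57,guard_fin=116,cap_top=90)
for n in o:print(n,[(m,atz(ray(k,m[0]),Z[n]).round(1)[:2].tolist()) for m in o[n][:2]])
im=cv2.imread(f'pics/{sys.argv[1]}.png')[110:310,120:390];cv2.imwrite(f'pics/{sys.argv[1]}.png',cv2.resize(im,(800,592),interpolation=cv2.INTER_CUBIC))
E
python3 k.py k1
```

```text
[ 481.32342531 -288.61771358  198.78043652] 1.2878399113390202
knob_tip [(([250.2, 156.0], 0.84), [481.5, -259.4])]
knob_grip [(([256.5, 186.4], 0.75), [479.1, -287.8])]
dial_mark [(([286.5, 174.0], 0.84), [508.9, -287.7])]
dial []
guard_fin [(([261.5, 22.2], 0.81), [517.9, -167.6])]
```

View pics/k1.png

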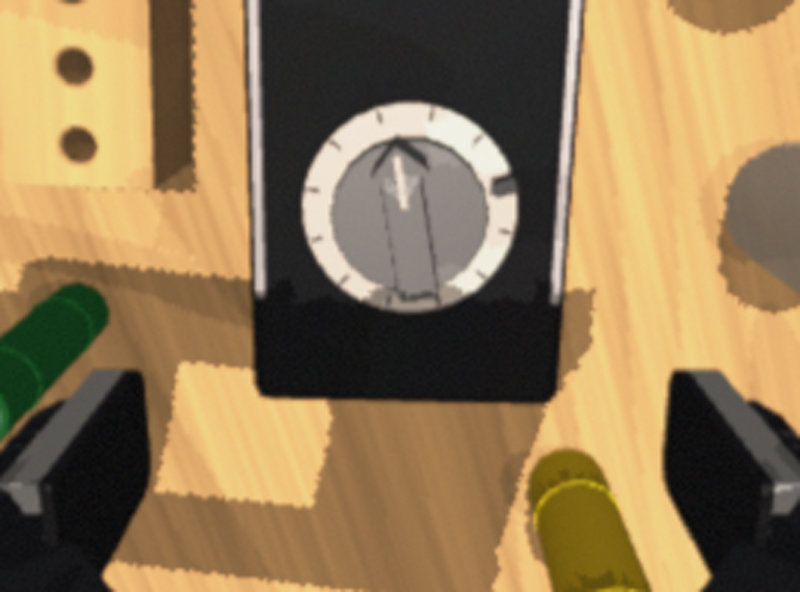

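```bash
python3 - <<'E'
from h import *
k=imaging.calibration('wrist')
f=lambda x,y,z:atz(ray(k,(120+x/2.963,110+y/2.96)),z)[:2]
ax=f(410,206,59);tip=f(397,138,89);tail=f(417,303,84);mk=f(494,187,69);mo=f(514,183,69);ms=f(498,187,60)
deg=lambda v:np.degrees(np.arctan2(v[1],v[0])).round(1)
print('axis',ax,'tip',tip,np.linalg.norm(tip-tail),'tail',tail,'mark',mk,mo,ms)
print(deg(tip-tail),deg(tip-ax),'mark',deg(mk-ax),deg(mo-ax),deg(ms-ax),np.linalg.norm(mk-ax))
# inflator direction from rails: left rail
g=lambda a,b:deg(f(*a,56.5)-f(*b,56.5));print('rails',g((250,0),(260,292)),g((582,0),(556,300)))
e=f(270,395,55);e2=f(545,398,55);print('edge',e,e2,deg(e2-e))
E
```

```text
axis [ 483.37159273 -286.3376864 ] tip [ 487.14211549 -258.38859115] 54.254511971855585 tail [ 478.30033388 -311.91778849] mark [ 512.04539072 -285.45100661] [ 518.63786338 -285.95090291] [ 513.71749755 -287.92521385]
80.6 82.3 mark 1.8 0.6 -3.0 28.68750410958008
rails 73.4 72.0
edge [ 414.32241309 -341.64440368] [ 510.94448037 -370.49641988] -16.6
```

```bash
python3 - <<'E'
from h import *
go([482.3,-287.3,75],1.42)
E
```

```text
shift [-0.0065, -0.0043, 0.6325] turn [0.001, 0.0, -0.162] rows 3.0
```

Call:
step_arm(moves=[[[0, 0, -0.16], [0, 0, 0.2], 1], [[0, 0, -0.16], [0, 0, 0.4], 1], [[0, 0, -0.16], [0, 0, 0.56], 1], [[0, 0, -0.16], [0, 0, 0.61], 1], [[0, 0, -0.16], [0, 0, 0.61], 1]])

```text
clock: 12.1
eef_pos: [482.6, -286.5, 78.4]
tcp_rot: [-3.14, -0.001, 1.417]
contact_force: [-0.0, -0.3, -0.2]
opening: 1.004
grasp_force: 0.0
```

```bash
python3 - <<'E'
from h import *
go([482.3,-287.3,75],1.42)
E
```

```text
shift [-0.0042, -0.0006, 0.0168] turn [-0.003, -0.001, -0.003] rows 1.0
```

Call:
step_arm(moves=[[[0, 0, 0], [0, 0, 0.014], 0], [[0, 0, 0], [0, 0, 0.014], -0.5], [[0, 0, 0], [0, 0, 0.014], -1], [[0, 0, 0], [0, 0, 0.014], -1], [[0, 0, 0], [0, 0, 0.014], -1], [[0, 0, 0], [0, 0, 0.014], -1], [[0, 0, 0], [0, 0, 0.014], -1], [[0, 0, 0], [0, 0, 0.014], -1]], squeeze=40)

```text
clock: 12.9
eef_pos: [482.1, -287.4, 77.0]
tcp_rot: [-3.14, -0.0, 1.417]
contact_force: [-5.2, 1.3, 10.0]
opening: 0.132
grasp_force: 39.7
```

Call:
step_arm(moves=[[[0, 0, 0], [0, 0, 0], -1], [[0, 0, 0], [0, 0, 0], -1], [[0, 0, 0], [0, 0, 0], -1]])

```text
clock: 13.2
eef_pos: [482.1, -287.4, 77.0]
tcp_rot: [-3.14, -0.0, 1.417]
contact_force: [-5.7, 1.0, 10.6]
opening: 0.129
grasp_force: 39.7
```

Call:
step_arm(moves=[[[0, 0, 0.1], [0, 0, 0], -1], [[0, 0, 0.25], [0, 0, 0], -1], [[0, 0, 0.4], [0, 0, 0], -1], [[0, 0, 0.55], [0, 0, 0], -1], [[0, 0, 0.7], [0, 0, 0], -1], [[0, 0, 0.85], [0, 0, 0], -1], [[0, 0, 0.88], [0, 0, 0], -1]])

```text
clock: 13.9
eef_pos: [483.5, -288.2, 77.0]
tcp_rot: [3.14, -0.0, 0.723]
contact_force: [-1.0, -3.0, 5.9]
opening: 0.128
grasp_force: 39.2
```

Call:
step_arm(moves=[[[0, 0, 0.15], [0, 0, 0], -1], [[0, 0, 0.3], [0, 0, 0], -1], [[0, 0, 0.45], [0, 0, 0], -1], [[0, 0, 0.6], [0, 0, 0], -1], [[0, 0, 0.75], [0, 0, 0], -1], [[0, 0, 0.85], [0, 0, 0], -1], [[0, 0, 0.87], [0, 0, 0], -1], [[0, 0, 0.87], [0, 0, 0], -1]])

```text
clock: 14.7
eef_pos: [484.1, -289.6, 77.1]
tcp_rot: [3.138, -0.003, 0.045]
contact_force: [-0.6, -10.1, 2.2]
opening: 0.131
grasp_force: 39.0
```

Call:
step_arm(moves=[[[0, 0, 0], [0, 0, 0], 0], [[0, 0, 0], [0, 0, 0], 1], [[0, 0, 0], [0, 0, 0], 1], [[0, 0, 0], [0, 0, -0.2], 1], [[0, 0, 0], [0, 0, -0.45], 1], [[0, 0, 0], [0, 0, -0.6], 1], [[0, 0, 0], [0, 0, -0.6], 1]])

```text
clock: 15.4
eef_pos: [485.2, -288.6, 200.9]
tcp_rot: [3.138, -0.006, 0.043]
contact_force: [0.2, -0.2, 1.4]
opening: 0.995
grasp_force: 0.0
```

```bash
python3 k.py k2
```

```text
[ 485.20278942 -288.61323076  200.85512465] 0.04294390202671128
knob_tip [(([256.5, 158.5], 0.74), [509.3, -286.7])]
knob_grip [(([255.4, 190.2], 0.59), [479.7, -286.9])]
dial_mark [(([259.0, 157.3], 0.95), [508.2, -289.1])]
dial []
guard_fin [(([103.9, 147.2], 0.95), [518.1, -167.1])]
```

View pics/k2.png

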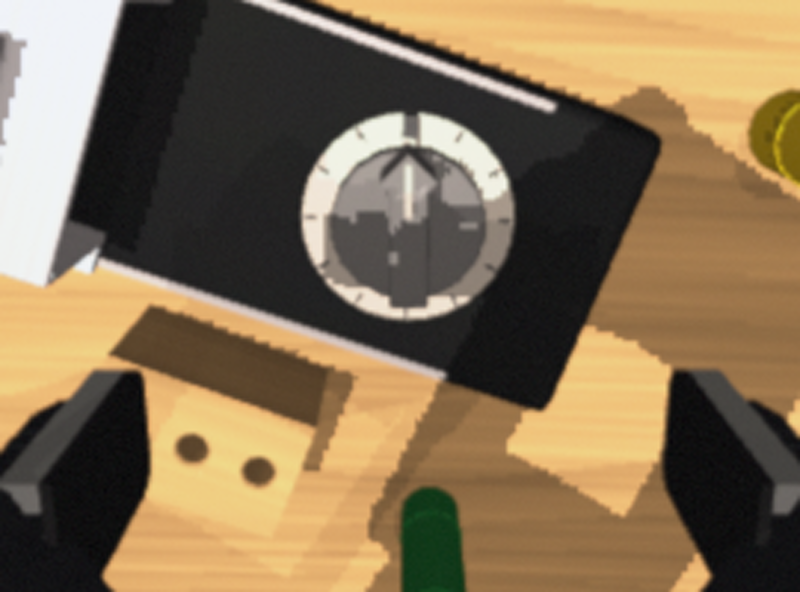

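```bash
python3 - <<'E'
from h import *
k=imaging.calibration('wrist')
f=lambda x,y,z:atz(ray(k,(120+x/2.963,110+y/2.96)),z)[:2]
ax=f(408,216,59);tip=f(408,148,89);tail=f(408,305,86);mk=f(412,134,69);mo=f(412,112,69)
deg=lambda v:np.degrees(np.arctan2(v[1],v[0])).round(1)
print(ax,tip,tail,mk,mo,deg(tip-ax),deg(tip-tail),'mark',deg(mk-ax),deg(mo-mk),np.linalg.norm(tip-mk))
im=imaging.grab_frame('wrist')[140:215,215:300];cv2.imwrite('pics/k3.png',cv2.resize(im,(680,600),interpolation=cv2.INTER_CUBIC)[...,::-1])
E
```

```text
[ 477.73792323 -286.62466224] [ 505.70136793 -285.41020754] [ 456.15594366 -287.54060465] [ 506.76211514 -286.62515024] [ 513.62770247 -286.32156789] 2.5 2.5 mark -0.0 2.5 1.6128454402166283
```

View pics/k3.png

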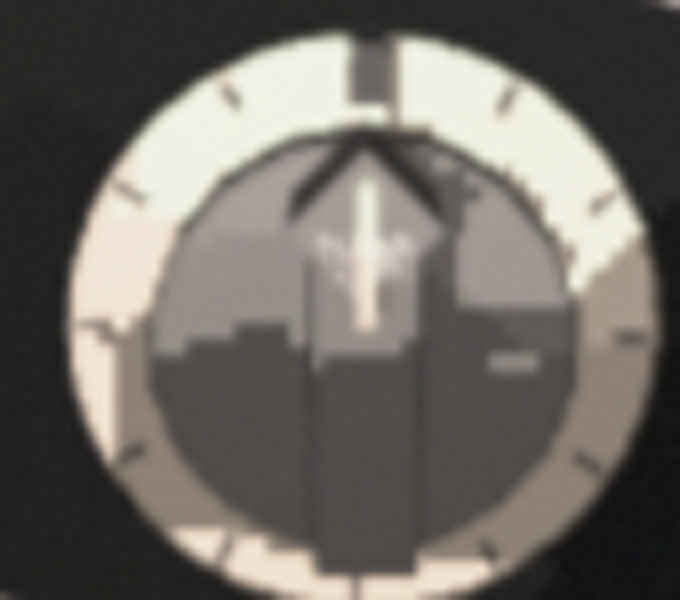

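The nose points at the mark to within about 2°, since the tip and the rib sit at columns 364 and 372 of an 8x crop. Next is the guard fin.

```bash
python3 - <<'E'
from h import *
go([518,-168,150],-0.297)
E
```

```text
shift [0.2046, -0.5865, 0.2243] turn [-0.001, 0.003, 0.432] rows 3.0
```

Call:
step_arm(moves=[[[0, 0, 0.19], [0.1, -0.2, 0], 1], [[0, 0, 0.38], [0.2, -0.4, 0.05], 1], [[0, 0, 0.43], [0.2, -0.58, 0.2], 1], [[0, 0, 0.43], [0.2, -0.58, 0.22], 1], [[0, 0, 0.43], [0.2, -0.58, 0.22], 1]])

```text
clock: 16.25
eef_pos: [517.0, -168.8, 150.5]
tcp_rot: [3.142, 0.003, -0.293]
contact_force: [-0.1, -0.7, 0.3]
opening: 0.999
grasp_force: 0.0
```

```bash
python3 - <<'E'
from h import *
k,o=look("guard_fin cap_top",None)
for n,z in(('guard_fin',116),('cap_top',90)):print(n,[(m,atz(ray(k,m[0]),z).round(1)) for m in o[n]])
go([518,-168,110],-0.297)
E
```

```text
guard_fin [(([254.5, 214.6], 0.64), array([ 517.4, -166.8,  116. ]))]
cap_top []
shift [-0.0065, -0.0131, 0.2134] turn [0.0, -0.001, 0.001] rows 1.0
```

Call:
step_arm(moves=[[[0, 0, 0], [0, -0.008, 0.12], 1], [[0, 0, 0], [0, -0.008, 0.2], 1], [[0, 0, 0], [0, -0.008, 0.205], 0], [[0, 0, 0], [0, -0.008, 0.205], -0.6], [[0, 0, 0], [0, -0.008, 0.205], -1], [[0, 0, 0], [0, -0.008, 0.205], -1], [[0, 0, 0], [0, -0.008, 0.205], -1], [[0, 0, 0], [0, -0.008, 0.205], -1]])

```text
clock: 17.2
eef_pos: [518.9, -168.5, 112.0]
tcp_rot: [3.142, -0.001, -0.296]
contact_force: [-0.9, -1.1, 5.4]
opening: 0.107
grasp_force: 41.5
```

Call:
step_arm(moves=[[[0, 0, 0], [0, 0, 0], -1], [[0, 0, 0], [0, 0, 0], -1], [[0, 0, 0], [0, 0, 0], -1]])

```text
clock: 17.5
eef_pos: [518.9, -168.6, 112.0]
tcp_rot: [3.141, -0.001, -0.296]
contact_force: [-1.6, -0.4, 5.8]
opening: 0.102
grasp_force: 41.7
```

```bash
python3 - <<'E'
from h import *
go([482,-289.7,110])
E
```

```text
shift [0.0002, 0.6331, 0.0103] turn [0.0, 0.0, 0.0] rows 3.0
```

Call:
step_arm(moves=[[[0, 0, 0], [0, 0.06, 0], -1], [[0, 0, 0], [0, 0.16, 0], -1], [[0, 0, 0], [0, 0.26, 0], -1], [[0, 0, 0], [0, 0.36, 0], -1], [[0, 0, 0], [0, 0.46, 0], -1], [[0, 0, 0], [0, 0.55, 0], -1], [[0, 0, 0], [0, 0.6, 0], -1], [[0, 0, 0], [0, 0.6, 0], -1]])

```text
clock: 18.3
eef_pos: [482.7, -284.4, 112.0]
tcp_rot: [3.141, 0.0, -0.297]
contact_force: [-4.7, -1.4, 10.0]
opening: 0.102
grasp_force: 42.1
```

Call:
step_arm(moves=[[[0, 0, 0], [0, 0.015, 0], -1], [[0, 0, 0], [0, 0.03, 0], -1], [[0, 0, 0], [0, 0.04, 0], -1], [[0, 0, 0], [0, 0.04, 0], -1]])

```text
clock: 18.7
eef_pos: [480.9, -289.8, 112.0]
tcp_rot: [-3.14, 0.001, -0.297]
contact_force: [-2.0, 7.2, 10.3]
opening: 0.103
grasp_force: 42.3
```

Call:
step_arm(moves=[[[0, 0, 0], [0, 0.01, 0], -1], [[0, 0, 0], [0, 0.02, 0], -1], [[0, 0, 0], [0, 0.02, 0], -1], [[0, 0, 0], [0, 0.02, 0], -1]])

```text
clock: 19.1
eef_pos: [480.8, -290.1, 112.0]
tcp_rot: [-3.134, 0.001, -0.298]
contact_force: [5.8, 26.1, 14.1]
opening: 0.102
grasp_force: 42.8
```

Call:
step_arm(moves=[[[0, 0, 0], [0, -0.02, 0], -1], [[0, 0, 0], [0, -0.02, 0], -0.5], [[0, 0, 0], [0, -0.02, 0], 0], [[0, 0, 0], [0, -0.02, 0], 0], [[0, 0, 0], [0, -0.02, -0.1], 0], [[0, 0, 0], [0, -0.02, -0.3], 0], [[0, 0, 0], [0, -0.02, -0.3], 0]])

```text
clock: 19.8
eef_pos: [483.6, -292.7, 175.7]
tcp_rot: [3.14, -0.007, -0.296]
contact_force: [0.5, -0.3, 0.0]
opening: 0.502
grasp_force: 0.0
```

```bash
python3 - <<'E'
from h import *
k,o=look("guard_fin",'g1');print(o,[atz(ray(k,m[0]),116).round(1) for m in o['guard_fin']])
go([542.5,-84.5,165])
E
```

```text
{'guard_fin': [([251.4, 206.9], 0.77)]} [array([ 482.1, -287.6,  116. ])]
shift [-0.0107, -1.0782, 0.0347] turn [0.0, 0.0, 0.0] rows 5.0
```

Call:
step_arm(moves=[[[0, 0, 0], [0, -0.25, 0], -1], [[0, 0, 0], [0, -0.5, 0], -1], [[0, 0, 0], [0, -0.75, 0], -1], [[0, 0, 0], [0, -1, 0], -1], [[0, 0, 0], [0, -1, 0], -1], [[0, 0, 0], [0, -1, 0], -1]])

```text
clock: 20.5
eef_pos: [538.9, -98.4, 170.1]
tcp_rot: [3.141, 0.002, -0.293]
contact_force: [-0.1, 0.0, -0.7]
opening: 0.001
grasp_force: 0.0
```

```bash
python3 - <<'E'
from h import *
k,o=look("cap_top",'c1');print(o,[atz(ray(k,m[0]),90).round(1) for m in o['cap_top']])
go([542.5,-84.5,105])
im=cv2.imread('pics/c1.png')[100:384,100:412];cv2.imwrite('pics/c1.png',cv2.resize(im,(624,568)))
E
```

```text
{'cap_top': [([236.1, 192.0], 0.7), ([1.2, 264.1], 0.21)]} [array([545.8, -82.8,  90. ]), array([542.8, 129.3,  90. ])]
shift [-0.0045, -0.0807, 0.3271] turn [0.0, 0.0, 0.0] rows 2.0
```

View pics/c1.png

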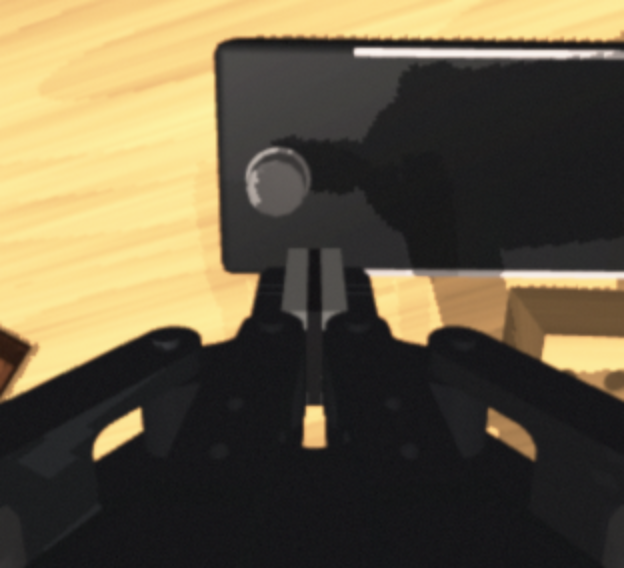

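The cap top is at crop pixel (279,183), about (545,-85) in world, which agrees with the geometry. Now I'll press it.

Call:
step_arm(moves=[[[0, 0, 0], [0.002, -0.08, 0.15], -1], [[0, 0, 0], [0.002, -0.08, 0.3], -1], [[0, 0, 0], [0.002, -0.08, 0.37], -1], [[0, 0, 0], [0.002, -0.08, 0.4], -1], [[0, 0, 0], [0.002, -0.08, 0.42], -1], [[0, 0, 0], [0.002, -0.08, 0.435], -1], [[0, 0, 0], [0.002, -0.08, 0.435], -1]])

```text
clock: 21.3
eef_pos: [545.1, -84.7, 84.8]
tcp_rot: [-3.141, -0.002, -0.296]
contact_force: [0.5, 0.2, 0.6]
opening: 0.001
grasp_force: 0.0
```

Call:
step_arm(moves=[[[0, 0, 0], [0, 0, 0.01], -1], [[0, 0, 0], [0, 0, 0.02], -1], [[0, 0, 0], [0, 0, 0.02], -1]])

```text
clock: 21.6
eef_pos: [545.4, -84.5, 81.0]
tcp_rot: [-3.142, -0.002, -0.295]
contact_force: [-1.6, -2.0, 6.3]
opening: -0.001
grasp_force: 3.3
```

Call:
step_arm(moves=[[[0, 0, 0], [0, 0, 0.005], -1], [[0, 0, 0], [0, 0, 0.01], -1], [[0, 0, 0], [0, 0, 0.01], -1]])

```text
clock: 21.9
eef_pos: [545.5, -84.6, 80.8]
tcp_rot: [-3.142, -0.002, -0.295]
contact_force: [-7.6, -0.5, 28.6]
opening: 0.0
grasp_force: 14.3
```

Call:
step_arm(moves=[[[0, 0, 0], [0, 0, -0.1], -1], [[0, 0, 0], [0, 0, -0.3], -1], [[0, 0, 0], [0, 0, -0.55], -1], [[0, 0, 0], [0, 0, -0.8], -1], [[0, 0, 0], [-0.25, 0, -0.9], -1], [[0, 0, 0], [-0.5, 0, -0.9], -1], [[0, 0, 0], [-0.75, 0, -0.9], -1], [[0, 0, 0], [-0.8, 0, -0.9], -1]])

```text
clock: 22.7
eef_pos: [387.1, -36.5, 257.9]
tcp_rot: [-3.141, 0.002, -0.295]
contact_force: [-0.5, 0.2, -0.5]
opening: -0.001
grasp_force: 0.0
```

```bash
python3 - <<'E'
from h import *
s=telemetry.sense();print(s['eef_pos'],s['clock'])
S,p=look("flashlight cap_top guard_fin tray",'s9','scene');T,o=look("flashlight cap_top guard_fin tray",'t9','top');print(p,o)
a=cv2.resize(cv2.imread('pics/s9.png')[90:330,130:420],(500,414));b=cv2.resize(cv2.imread('pics/t9.png')[110:290,120:400],(296,190))
c=np.zeros((414,798,3),np.uint8);c[:,:500]=a;c[:190,502:]=b;cv2.imwrite('pics/f9.png',c)
E
```

```text
[387.08583646 -36.53005926 257.85843311] 22.7
{'flashlight': [([177.2, 146.3], 0.9), ([161.5, 208.3], 0.86), ([349.3, 277.9], 0.81), ([250.7, 141.5], 0.6)], 'cap_top': [([252.9, 193.3], 0.42)], 'guard_fin': [([217.3, 135.0], 0.62), ([169.4, 180.4], 0.54)], 'tray': [([353.1, 260.7], 0.93)]} {'flashlight': [([320.7, 131.4], 0.54), ([372.3, 191.4], 0.52), ([154.4, 192.6], 0.47), ([333.6, 255.4], 0.42)], 'cap_top': [([261.5, 185.8], 0.53)], 'guard_fin': [([334.5, 205.0], 0.66)], 'tray': [([161.5, 207.9], 0.75)]}
```

View pics/f9.png

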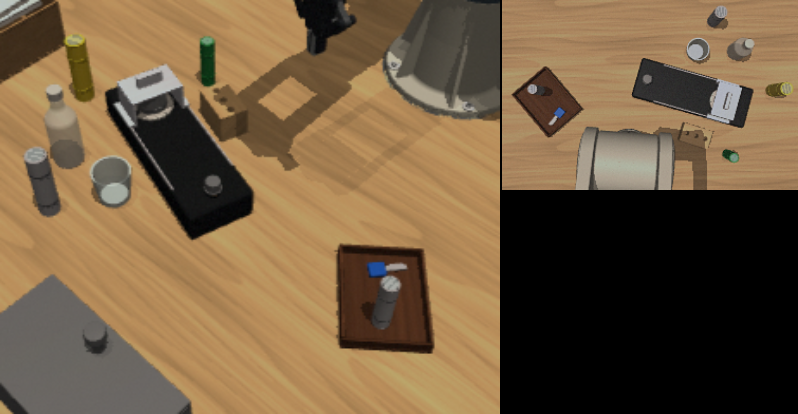

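The final view shows the flashlight standing in the tray at about (382,325), the guard over the knob at (150,95) and the cap down at (212,185). The key, tealight, pen block and bottle are where they were. Handing in now.

```bash
python3 -c "
from h import *
print(r.sign_off())"
```

```text
the job is handed in; nothing more can be done
None
```

I handed the job in at about 23 s. The flashlight stands upright in the tray, the knob's nose is about 2° off the mark by camera, the guard is against its stop over the knob, the dust cap is pressed home and the gripper is clear. No verdict came back from the hand-in.

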